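Load a dish over the rim of a glass display tier

TASK

Load the brushed aluminium dish, with the little black pot standing in it, from the felt-topped stand on to the lowest glass tier of the iron étagère. Set the dish's front end up on the tier's raised iron lip while its back end still rests on the stand, then push it in until it lies flat on the glass, all of it inside the lip and its back end no more than about 3 cm from it, square to the lip and in the middle. Do not ram or force it against the lip, keep the pot upright in the dish, leave everything else where it stands, and let go.

Things in the scene. Friction and masses are not known exactly. Their poses are not given: they have to be found in the camera images.
- lip: Front bar of the lowest tier's iron rim, straight, 384 mm long, 8 mm thick, rounded top; fixed. Origin: middle of the bar's length and thickness, on its TOP. x points level into the etagere (the way the dish goes), y along the bar, z up. The glass inside it and the felt deck outside it both lie 8 mm below this origin. The rest of the tier's rim stands as high.
- stand: Plywood handling stand with a flat grey felt deck, 300 mm (x) x 330 mm (y), 140 mm high, fixed, pushed up against the lip (the deck ends 6 mm short of the lip's middle line). Origin: centre of its underside; x points towards the lip.
- dish: Brushed aluminium dish with upright walls, loose, about 0.34 to 0.55 kg. Flat underside 173 (x) x 113 mm (y); 180 x 120 mm over the rim, 28 mm high; inner floor 4 mm above the underside. Origin: centre of the underside; +x is the front end, which faces the lip at the start (within about 12 degrees), its bottom edge 30 to 85 mm short of the lip; z up.
- dish_nose (a point): Middle of the bottom edge of the dish's front end (85 mm from its origin along +x). Straight above it, 23 mm up, runs the centre line of the rolled rim, a round bead 10 mm thick all round the dish, on a 3 mm wall. The wall is square to the floor: pushed against the lip it stops, it does not climb.
- dish_tail (a point): Middle of the bottom edge of the dish's back end (85 mm from its origin along -x); wall and rim as at the front. As the dish rocks over the lip its back end must rise some 15 mm; the rim can bind by friction on a hand pushing there, and the push and the load on the lip then climb fast (from about 5 N past 40 N): ease off a little, let it settle, push again.
- pot: Small black pot, 69 mm across at the belly, 52 mm high, foot 42 mm across, 0.12 to 0.2 kg, standing loose on the dish's floor within about 15 mm of its centre. Origin: centre of its underside; z up.
- canteen: Terracotta canteen lying on its back on the lowest tier to one side, 116 mm across, 61 mm high, with a short neck and two lugs (144 mm over the lugs); loose, to be left alone. Origin: centre of its underside.
- jar: White lidded ceramic jar on the lowest tier to the other side (which side varies), 81 mm across, 98 mm high; loose, to be left alone. Origin: centre of its underside.
- brush: Dusting brush, 170 mm long, 42 mm wide at the ferrule, 20 mm high, lying on the deck beside the dish; loose, to be left alone. Origin: centre of its underside; x along it.
- wax_tin: Round flat tin, 54 mm across, 28 mm high, on the deck on the brush's side of the dish, nearer the lip; loose, to be left alone. Origin: centre of its underside.
- upper_edge (a point): Middle of the lower front edge of the smaller middle glass tier, which hangs over the back of the lowest tier: about 131 mm inside the lip and 185 mm above its top; the edge runs along the lip's y, 235 mm long, and the tier widens to 400 mm behind it. A hand coming from above can work only in front of it. Fixed.
Not all that is in view belongs to the job. What is meant by the dish is not pink or turquoise, and is the larger of those in its own colour.

How it is judged (in metres and radians):
On the way:
1. the dish's front end rests on the lip while its back end still rests on the stand (x of dish_nose in the frame of lip above 0.002 m and contact force between dish and lip above 0.3 N and contact force between dish and stand above 0.3 N), for 0.1 s.
At the end, for the whole second after the job is handed in: Dish flat on the glass (tilt < 0.03 rad), its back bottom edge 3 to 42 mm inside the lip's middle line, within 30 mm of the lip's middle sideways and 0.14 rad of square; pot upright (tilt < 0.1 rad) within 45 mm of the dish's centre; both at rest and released (x of dish_tail in the frame of lip between 0.003 and 0.042 m and z of dish_tail in the frame of lip below -0.005 m and angle between dish's own z axis and vertical below 0.03 rad and y of dish in the frame of lip between -0.03 and 0.03 m and angle between the x axis of dish and the x axis of lip, either way round below 0.14 rad and horizontal distance between pot and dish below 0.045 m and angle between pot's own z axis and vertical below 0.1 rad and linear speed of dish below 0.02 m/s and linear speed of pot below 0.03 m/s); the robot touches nothing.
It fails at once if the dish is rammed or forced against the lip (over 40 N) (contact force between dish and lip above 40 N).
It fails at once if the pot is tipped more than 0.4 rad (angle between pot's own z axis and vertical above 0.4 rad).
It fails at once if the canteen, jar, brush or tin is shifted more than 15 mm (distance of any of canteen, jar, brush, wax_tin from where it was at the start of the episode above 0.015 m).
It also fails if it takes over 51 s, if anything falls off the work surface, if the arm or the gripper's body presses on something with over 40 N, if the wrist force passes 120 N, or if a joint passes its speed limit or range.

ROBOT

A 6-joint arm with a two-finger parallel gripper is mounted at the origin on the work surface. World frame = base frame: x ahead of the robot, y to its left, z up, the work surface at z = 0. Lengths are in mm, angles in rad, forces in N, time in s.
With the tool pointing down it reaches from about 325 to 875 mm from the base axis. Payload 4.4 kg.
Tool frame: the origin (TCP) lies on the centre line of the jaws, within the pads' length; the fingertips stand ahead of it and the grasp point (between the pads) lies 6 mm ahead of it (ctrl.tcp_to_tips is the z of the fingertips in the tool frame, in mm); z points along the fingers, y is the direction in which the jaws open and shut (so a half turn about z gives the same grasp; the last joint's range is limited). The gripper opens to 85 mm and grips with 20 to 120 N. Pads are 22 mm wide; open, the fingers measure 114 mm over their backs; the gripper's body (76 mm by 85 mm) begins 54 mm behind the grasp point. The pads swing forward as they close: fully open they stand 13 mm farther back than shut.
Start: joints at [1.073, 0.207, 1.542, -0, 1.393, -0.15], TCP at [195.447, 540.766, 256.282] pointing down, gripper open.
Joint ranges: [-2.73, 2.73], [-0.86, 2.22], [0.23, 2.46], [-1.11, 4.25], [0.08, 2.63], [-2.82, 2.82]. Speed limits (rad/s): [2.79, 2.79, 3.14, 3.14, 3.14, 3.14].

INTERFACE

Orientations are given as a 3x3 rotation matrix whose columns are the frame's x, y, z axes.
In Python, from plant import ctrl, sensors, optics gives the robot as it stands. Calls block until the motion is done:
- ctrl.move_ptp(position, orientation): joint-space move of the TCP to a pose.
- ctrl.move_l(position, rot=None, vel=150, threshold=None): straight line of the TCP; rot=None keeps the orientation; vel is the mean speed in mm/s. With threshold (N) it stops when the force on the tool has changed by that much, and returns True; else False.
- ctrl.set_joints(angles): joint-space move.
- ctrl.gripper_to(opening, force=None): finger opening in mm; force is the grip in N (None keeps the last); returns when the fingers have stopped.
- ctrl.hold(seconds).
- ctrl.solve_ik(position, orientation): joint angles nearest the present ones, or None.
- sensors.read_state(): the state.
- optics.grab_frame(name): name is "scene" or "top" or "wrist"; returns (picture, depth): 400x640x3 uint8, red, green, blue; 400x640 float32, mm along the optical axis (not along the pixel's ray), 0 where there is no reading.
- optics.camera_params(name): a dict with "mtx" (3x3 intrinsics, pixels), "R" (3x3) and "t" (3): a world point X has camera coordinates R X + t; the wrist camera has in their place "T_tool_cam" (4x4, takes a point from camera to tool coordinates, whose origin is the TCP and whose axes are the flange's). Camera axes: x right, y down, z forward; pixel columns grow to the right and rows downward; lengths in mm; the calibration is good to about 2 mm. A picture is of the moment at which its call begins: read the wrist's pose just before it. camera_params takes no time and is no camera call.
A pose or a line that the arm cannot do raises ctrl.MotionError and nothing moves.
- ctrl.finish_job(): hands the job in, once; it reports no verdict.
The state is a dict: "t": time; "q": joint angles; "qvel": joint speeds; "tau": joint torques, N m; "eef_pos": TCP position; "eef_rot": TCP orientation; "force": force on the tool from outside, world axes, zero at the start; "wrist_torque": the same for the moment, N m; "grip_width": finger opening in mm.
Only numpy, scipy, OpenCV 4.12 (cv2) and the standard library are available. Lean on these libraries where they do the work, as an engineer would, in place of code of your own. Each camera call takes 0.05 s, during which the arm holds its last target.

## Working session

There is one attempt and no reset: what is moved stays moved. The work goes in short steps, each a Python script; the robot and the scene stay as the last script left them, time stands still between calls to the robot, and variables do not carry over. Pictures are saved under pics/ and viewed, and the job is handed in when it is done.

```bash
ls; mkdir -p pics
python3 - <<'E'
from plant import ctrl,sensors,optics
import cv2,numpy as np
s=sensors.read_state();print(s['t'],s['eef_pos'],s['eef_rot'],ctrl.tcp_to_tips)
for n in ['scene','top','wrist']:
    im,d=optics.grab_frame(n);cv2.imwrite(f'pics/a_{n}.png',im[:,:,::-1]);np.save(f'pics/a_{n}_d.npy',d);np.save(f'pics/a_{n}.npy',im)
    p=optics.camera_params(n);print(n,{k:np.round(v,3).tolist() for k,v in p.items()})
E
```

```text
pics
0.0 [195.12667134 540.12889019 255.11901327] [[-9.40455044e-01  3.39916394e-01 -1.07483607e-03]
 [ 3.39917945e-01  9.40452889e-01 -2.03809475e-03]
 [ 3.18050865e-04 -2.28209256e-03 -9.99997345e-01]] 25.0
scene {'mtx': [[413.492, 0.0, 322.933], [0.0, 413.492, 192.366], [0.0, 0.0, 1.0]], 'R': [[-0.065, 0.998, 0.001], [0.703, 0.047, -0.71], [-0.708, -0.045, -0.704]], 't': [-3.378, -205.511, 1672.197]}
top {'mtx': [[360.959, 0.0, 316.805], [0.0, 360.959, 195.204], [0.0, 0.0, 1.0]], 'R': [[-0.007, -1.0, -0.022], [-0.981, 0.011, -0.191], [0.191, 0.02, -0.981]], 't': [32.104, 532.262, 1222.067]}
wrist {'mtx': [[303.667, 0.0, 318.112], [0.0, 303.667, 195.91], [0.0, 0.0, 1.0]], 'T_tool_cam': [[-0.001, -0.965, -0.263, 66.441], [1.0, -0.001, 0.001, 0.37], [-0.001, -0.263, 0.965, -115.705], [0.0, 0.0, 0.0, 1.0]]}
```

View pics/a_scene.png

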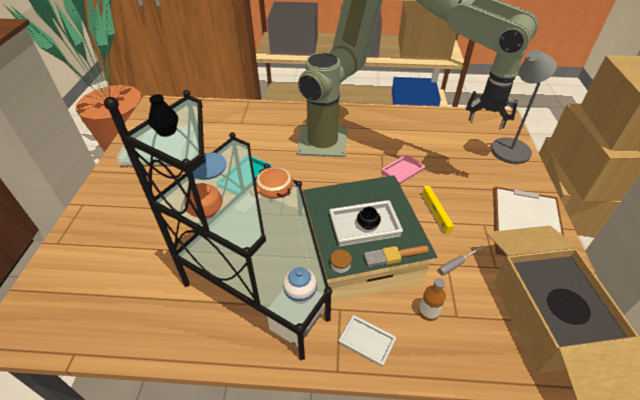

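View pics/a_top.png

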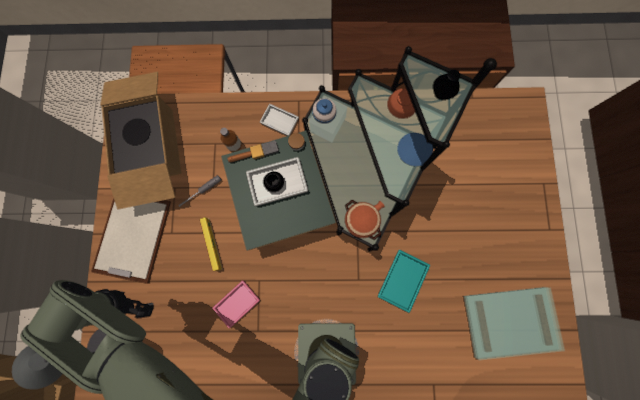

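View pics/a_wrist.png

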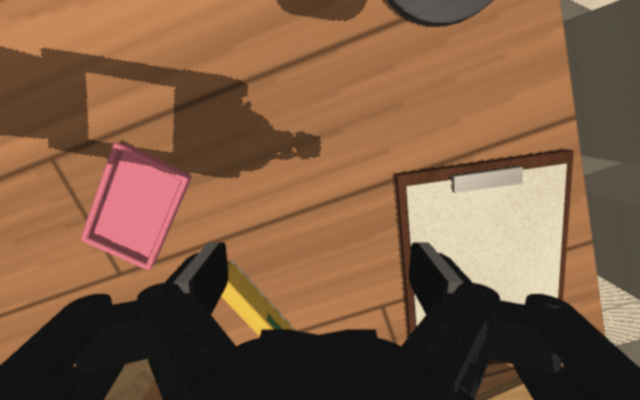

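The scene view shows the dish and pot at about (367,222) on the stand. The brush (395,256) and tin (341,260) are on one side. The jar stands at (299,283), the canteen at (275,182), and the lip runs from (298,185) to (327,292). Next I'll get rough positions from the top view, then take a close wrist view.

```bash
cat > h.py <<'E'
import numpy as np, cv2
from plant import ctrl,sensors,optics
def cam(n, pose=None):
    p=optics.camera_params(n)
    if n!='wrist':
        R=np.array(p['R']);t=np.array(p['t']);return np.array(p['mtx']),R.T,-R.T@t
    pos,rot=pose;T=np.array(p['T_tool_cam']);rot=np.array(rot)
    return np.array(p['mtx']),rot@T[:3,:3],np.array(pos)+rot@T[:3,3]
def ray(c,uv,z):
    K,R,o=c;uv=np.atleast_2d(uv).astype(float)
    d=np.c_[(uv[:,0]-K[0,2])/K[0,0],(uv[:,1]-K[1,2])/K[1,1],np.ones(len(uv))]@R.T
    return o+d*((z-o[2])/d[:,2])[:,None]
def cloud(c,dep):
    K,R,o=c;v,u=np.indices(dep.shape)
    d=np.stack([(u-K[0,2])/K[0,0],(v-K[1,2])/K[1,1],np.ones(dep.shape)],-1)
    return (d*dep[...,None])@R.T+o
def proj(c,X):
    K,R,o=c;x=(np.atleast_2d(X)-o)@R;x=x/x[:,2:];return (x@K.T)[:,:2]
def look(n,tag):
    s=sensors.read_state();im,d=optics.grab_frame(n)
    cv2.imwrite(f'pics/{tag}.png',im[:,:,::-1]);np.save(f'pics/{tag}.npy',im);np.save(f'pics/{tag}_d.npy',d)
    np.savez(f'pics/{tag}_p.npz',pos=s['eef_pos'],rot=s['eef_rot']);return s,im,d
def down(yaw): # jaw(y) axis at yaw+90 ; tool x at yaw
    c,s=np.cos(yaw),np.sin(yaw);return np.array([[c,s,0],[s,-c,0],[0,0,-1.]])
E
python3 - <<'E'
from h import *
c=cam('top')
for nm,uv,z in [('dish',(277,182),168),('lipA',(307,125),148),('lipB',(343,230),148),('tin',(296,142),168),('canteen',(364,217),180),('jar',(324,110),238)]:
    print(nm,ray(c,uv,z).round(0))
d=np.load('pics/a_top_d.npy');P=cloud(c,d);print(P[215,265],P[182,255])
for yaw in (-1.8,-1.2,-.3,.3,1.2,1.8,2.8):
    print(yaw,ctrl.solve_ik(np.array([480,130,400.]),down(yaw)))
E
```

```text
dish [[555. 153. 168.]]
lipA [[756.  57. 148.]]
lipB [[400. -58. 148.]]
tin [[689.  92. 168.]]
canteen [[ 437. -122.  180.]]
jar [[769.  -1. 238.]]
[450.97390175 193.8977576  144.13467694] [560.95229341 229.06334072 145.41156819]
-1.8 None
-1.2 None
-0.3 [ 9.02698332e-02 -3.62671000e-02  1.51229206e+00 -4.44089210e-16
  1.66556769e+00  1.96106616e+00]
0.3 [ 9.02698332e-02 -3.62671000e-02  1.51229206e+00 -4.44089210e-16
  1.66556769e+00  1.36106616e+00]
1.2 [ 9.02698332e-02 -3.62671000e-02  1.51229206e+00 -4.44089210e-16
  1.66556769e+00  4.61066160e-01]
1.8 [ 9.02698332e-02 -3.62671000e-02  1.51229206e+00 -4.44089210e-16
  1.66556769e+00 -1.38933840e-01]
2.8 [ 9.02698332e-02 -3.62671000e-02  1.51229206e+00 -4.44089210e-16
  1.66556769e+00 -1.13893384e+00]
```

Run:
```python
from h import *
R=down(0.31)
ctrl.move_ptp(np.array([530,85,430.]),R)
s,im,d=look('wrist','b_wrist');print(s['t'],s['eef_pos'])
```

```text
2.275 [529.75150884  85.75669637 429.62740238]
```

View pics/b_wrist.png

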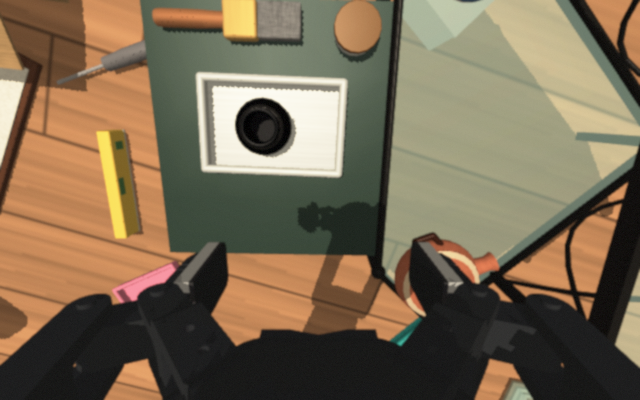

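The wrist view shows the dish's outer rim with corners near (197,73), (347,80), (342,177) and (202,172), and the pot at (264,126). The lip runs from about (398,0) to (380,260). Next I'll measure these.

```bash
cat > meas.py <<'E'
from h import *
def dish(tag,base=140.,rimz=24,roi=None,camn='wrist'):
    im=np.load(f'pics/{tag}.npy');p=np.load(f'pics/{tag}_p.npz')
    c=cam(camn,(p['pos'],p['rot']))
    hsv=cv2.cvtColor(im,cv2.COLOR_RGB2HSV)
    m=((hsv[...,2]>165)&(hsv[...,1]<50)).astype(np.uint8)
    if roi is not None:
        mm=np.zeros_like(m);mm[roi[1]:roi[3],roi[0]:roi[2]]=1;m*=mm
    m=cv2.morphologyEx(m,cv2.MORPH_CLOSE,np.ones((3,3)))
    cs,_=cv2.findContours(m,cv2.RETR_EXTERNAL,cv2.CHAIN_APPROX_NONE)
    k=max(cs,key=cv2.contourArea)
    X=ray(c,k[:,0],base+rimz)[:,:2].astype(np.float32)
    r=cv2.minAreaRect(X);return r,cv2.boxPoints(r),k[:,0]
E
python3 - <<'E'
from meas import *
r,b,k=dish('b_wrist',roi=(185,60,360,190));print(r,b.round(1),k.min(0),k.max(0))
p=np.load('pics/b_wrist_p.npz');c=cam('wrist',(p['pos'],p['rot']))
im=np.load('pics/b_wrist.npy');d=np.load('pics/b_wrist_d.npy');P=cloud(c,d)
print('felt z',P[210:240,220:280,2].mean(),'dish rim',P[76,270:300,2],P[150,400:440,2])
g=im.max(2)
L=[]
for v in range(5,255,10):
    row=g[v,370:410];i=np.where(row<28)[0]
    print(v,i.min()+370 if len(i) else None,i.max()+370 if len(i) else None,end=' | ')
c2=cam('top');im=np.load('pics/a_top.npy')
cv2.imwrite('pics/top_crop.png',cv2.resize(im[70:260,200:460,::-1],None,fx=3,fy=3,interpolation=cv2.INTER_CUBIC))
w=np.load('pics/b_wrist.npy');cv2.imwrite('pics/w_crop.png',cv2.resize(w[0:290,340:540,::-1],None,fx=2,fy=2))
w=np.load('pics/a_scene.npy');cv2.imwrite('pics/s_crop.png',cv2.resize(w[160:360,240:440,::-1],None,fx=3,fy=3))
E
```

```text
((560.7011108398438, 157.06887817382812), (118.52758026123047, 178.46197509765625), 15.39382553100586) [[479.9 227.4]
 [527.3  55.3]
 [641.5  86.8]
 [594.2 258.8]] [196  72] [346 176]
felt z 140.19146771940572 dish rim [164.84595828 166.22595054 165.23337007 165.58350581 166.02415863
 166.06975537 166.2364854  164.64787494 165.15495001 164.422515
 163.54298615 164.49906014 165.1203307  163.58897935 164.54649674
 166.02713931 165.89522277 164.53709933 166.15506581 164.49870485
 165.69000754 164.02753768 163.16362818 164.4657073  163.9832448
 164.13357619 164.3709403  164.39220932 163.94172991 164.5636173 ] [136.98249341 138.83582807 137.70149882 138.11001054 138.74769878
 137.64040682 137.42996777 139.26748412 138.5132561  138.13880853
 138.82091557 138.72992729 137.78324823 137.4506552  137.85037874
 138.63961898 137.47638032 137.47582659 137.64526716 138.74754894
 136.45821078 137.25871702 139.14658607 137.65286734 137.71598278
 136.88614112 137.89800189 138.49577413 136.87416965 137.68000332
 138.01488206 137.89566965 138.03030913 137.23519634 138.46076063
 138.54654599 136.86932661 136.6407387  138.85951048 137.49253716]
5 395 397 | 15 394 396 | 25 393 395 | 35 392 394 | 45 392 393 | 55 391 393 | 65 390 392 | 75 389 391 | 85 389 390 | 95 388 390 | 105 387 389 | 115 386 388 | 125 386 387 | 135 385 386 | 145 384 386 | 155 383 385 | 165 383 384 | 175 382 383 | 185 381 383 | 195 381 382 | 205 378 384 | 215 378 384 | 225 377 383 | 235 377 382 | 245 376 381 |
```

View pics/top_crop.png

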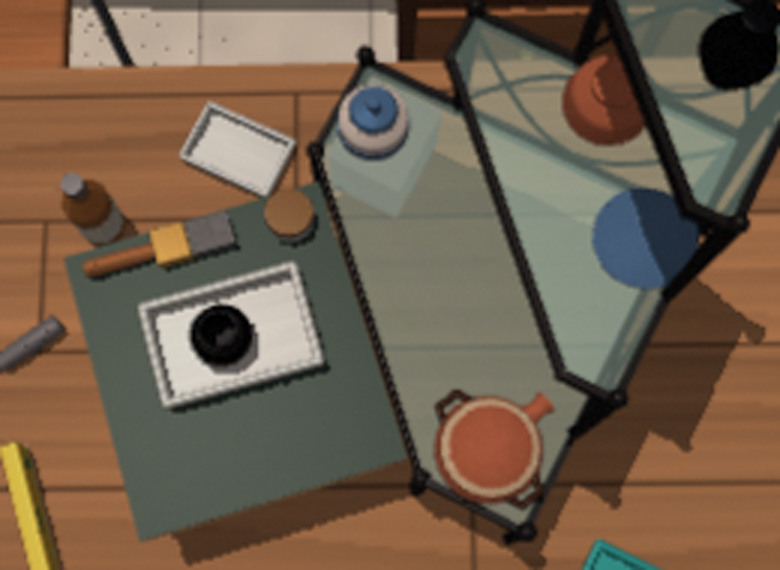

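View pics/w_crop.png

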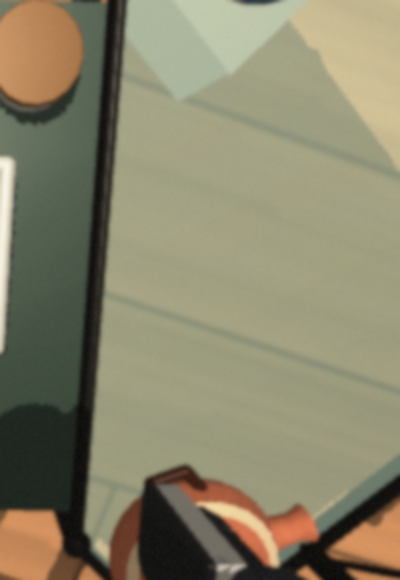

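View pics/s_crop.png

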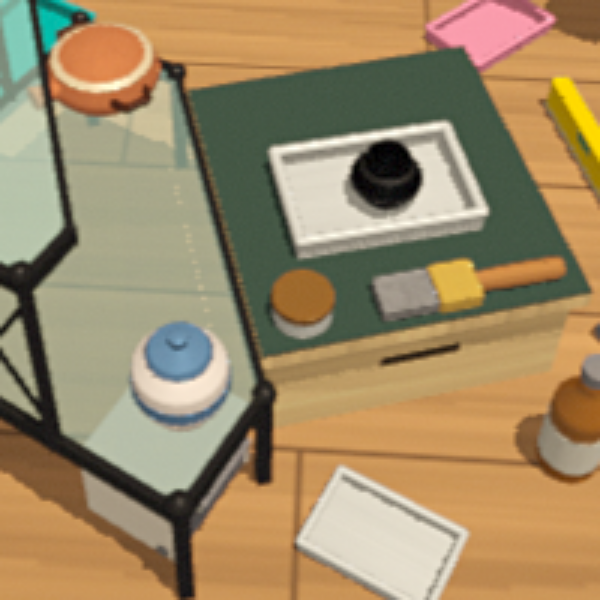

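```bash
cat > lip.py <<'E'
from h import *
p=np.load('pics/b_wrist_p.npz');c=cam('wrist',(p['pos'],p['rot']));g=np.load('pics/b_wrist.npy').max(2)
pts=[]
for v in range(3,200,3):
    i=np.where(g[v,376:402]<28)[0]
    if len(i): pts.append((i.mean()+376,v))
for v in range(203,250,3):
    i=np.where(g[v,374:390]<28)[0]; pts.append((i.mean()+374,v))
X=ray(c,np.array(pts),147)[:,:2]
vx,vy,x0,y0=cv2.fitLine(X.astype(np.float32),cv2.DIST_HUBER,0,.01,.01).ravel()
a=np.array([vx,vy]);a*=np.sign(a[0]);n=np.array([a[1],-a[0]])  # n: into etagere (-y)
off=n@[x0,y0]
E
python3 - <<'E'
from lip import *
print('along',a,'yaw',np.arctan2(a[1],a[0]),'n',n,'off',off,'res',np.abs(X@n-off).max())
ct=cam('top')
F=lambda uv,z:ray(ct,uv,z)[0,:2]
cvt=lambda x,y:(200+(x+.5)/3-.5,70+(y+.5)/3-.5)
for nm,q,z in [('fA',(318,150),155),('fB',(418,486),155),('sA',(316,186),140),('sB',(412,463),140),('sC',(67,258),140),('sD',(142,540),140),('lip mid sample',(365,315),147)]:
    w=F(cvt(*q),z);print('top',nm,w.round(1),'along',(w@a).round(1),'n',(w@n-off).round(1))
cs=cam('scene');cvs=lambda x,y:(240+(x+.5)/3-.5,160+(y+.5)/3-.5)
for nm,q,z in [('fA',(263,394),155),('fB',(178,70),155),('sA',(265,362),140),('sB',(193,94),140),('sC',(592,293),140),('sD',(463,48),140),('mid',(222,230),147)]:
    w=ray(cs,cvs(*q),z)[0,:2];print('scene',nm,w.round(1),'along',(w@a).round(1),'n',(w@n-off).round(1))
for nm,q,z in [('fB',(378,268),155),('sB',(378,253),140),('sD',(170,250),140)]:
    w=ray(c,q,z)[0,:2];print('wrist',nm,w.round(1),'along',(w@a).round(1),'n',(w@n-off).round(1))
from meas import dish
r,b,k=dish('b_wrist',roi=(185,60,360,190));print(b@a,b@n-off,np.array(r[0])@a,np.array(r[0])@n-off)
P=ray(c,(266,124),196)[0,:2];print('pot',P@a,P@n-off)
for nm,q,z in [('tin',(357,25),168),('brushferr',(300,22),160)]:
    w=ray(c,q,z)[0,:2];print(nm,w,w@a,w@n-off)
E
```

```text
along [0.956126   0.29295585] yaw 0.29731685 n [ 0.29295585 -0.956126  ] off 159.30365 res 1.2498340647571524
top fA [772.7  61. ] along 756.7 n 8.8
top fB [393.8 -44.4] along 363.5 n -1.5
top sA [735.8  64. ] along 722.3 n -5.0
top sB [419.9 -39. ] along 390.1 n 1.1
top sC [654.7 344.2] along 726.8 n -296.6
top sD [340.3 250.1] along 398.6 n -298.7
top lip mid sample [582.7   9.9] along 560.1 n 1.9
scene fA [785.3  65.2] along 769.9 n 8.5
scene fB [410.8 -43.9] along 379.9 n 3.0
scene sA [745.2  64.7] along 731.4 n -2.8
scene sB [429.6 -27. ] along 402.9 n -7.6
scene sC [655.2 348.3] along 728.5 n -300.4
scene sD [341.1 252.9] along 400.3 n -301.2
scene mid [611.4  17.6] along 589.7 n 2.9
wrist fB [416.7 -39.4] along 386.8 n 0.4
wrist sB [432.5 -36.4] along 402.9 n 2.2
wrist sD [344.4 253.2] along 403.4 n -300.5
[525.4312  520.3201  638.7991  643.91016] [-236.11234  -57.72354  -54.32891 -232.7177 ] 582.1151421139502 -145.22061608247714
pot 585.8157060493278 -145.89252450646953
tin [696.75254603  94.54801179] 693.8815999063668 -45.585728538919724
brushferr [682.02194328 157.07254905] 698.1142166841438 -109.6824788499465
```

Lip frame, from three views:
- Yaw is about 0.297 and the middle is about 566 mm along the lip.
- The dish nose is about 60 mm short of the lip, the dish is about 1.6° off square, and it sits 16 mm off the middle.

I'll grip the front rim first.

```bash
cat >> h.py <<'E'
AX=np.array([0.956126,0.29295585]);NX=np.array([0.29295585,-0.956126]);OFF=159.3;YL=0.2973
MID=566.
def W(al,n,z): # al, n in lip-aligned coords (al absolute)
    return np.r_[al*AX+(n+OFF)*NX,z]
def inv(p): p=np.array(p);return np.array([p[:2]@AX,p[:2]@NX-OFF,p[2]])
def pit(yaw,th): # tool down, pitched so that dish-nose-up = th>0 (rotation about lip axis along)
    ax=np.array([np.cos(yaw),np.sin(yaw),0])*th
    return cv2.Rodrigues(ax)[0]@down(yaw)
def rep(m):
    s=sensors.read_state();print(m,round(s['t'],2),inv(s['eef_pos']).round(1),'F',np.round(s['force'],1),'g',round(s['grip_width'],1))
E
python3 - <<'E'
from h import *
print(pit(0,.1)@[0,1,0])
R=down(YL-.0287)
ctrl.gripper_to(40,force=35)
ctrl.move_ptp(W(579.7,-60.2,240),R);rep('above')
hit=ctrl.move_l(W(579.7,-60.2,176),vel=80,threshold=8);rep('down %s'%hit)
if not hit:
    ctrl.gripper_to(0,force=35);rep('closed')
look('scene','c_scene');look('wrist','c_wrist')
E
```

```text
[ 0.         -0.99500417 -0.09983342]
above 3.64 [580.6 -59.9 241.6] F [-0.3 -0.8  0.6] g 40.0
down False 4.59 [580.2 -60.  176.5] F [ 0.  -1.3 -0.1] g 40.0
closed 4.97 [580.2 -59.8 176.9] F [-0.8 -1.8  2.3] g 8.4
```

View pics/c_wrist.png

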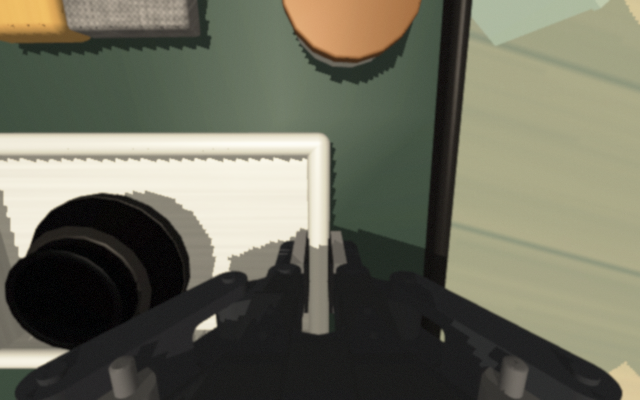

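View pics/c_scene.png

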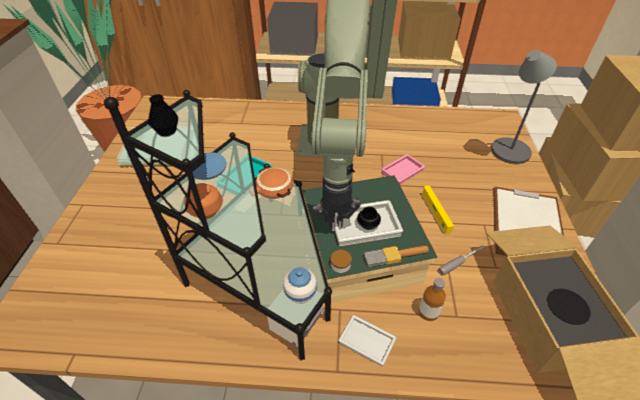

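Run:
```python
from h import *
y0=YL-.0287
ctrl.move_l(W(580,-60.5,196),rot=pit(y0,-.1),vel=40);rep('lift')
h=ctrl.move_l(W(572,-15,197),rot=pit(YL-.012,-.1),vel=50,threshold=15);rep('fwd %s'%h)
h=ctrl.move_l(W(566,25,197),rot=pit(YL,-.1),vel=50,threshold=15);rep('fwd2 %s'%h)
look('scene','d_scene');look('top','d_top');look('wrist','d_wrist')
```

```text
lift 5.72 [579.5 -61.1 195.2] F [-1.   2.1 -3.6] g 8.5
fwd False 6.79 [572.2 -14.4 197.4] F [ 0.9 -1.9 -2.4] g 8.4
fwd2 False 7.75 [566.2  25.8 197.4] F [ 0.5 -1.4 -2.6] g 8.7
```

View pics/d_wrist.png

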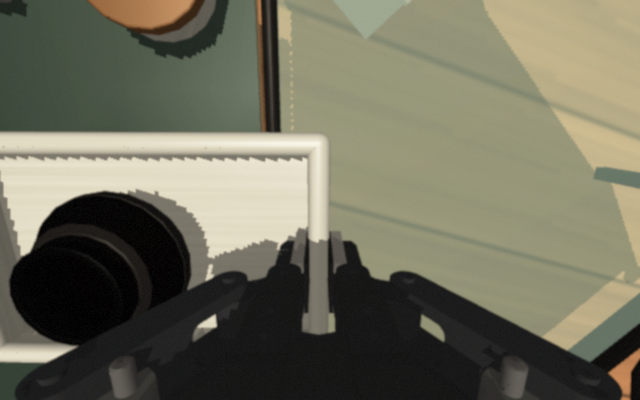

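View pics/d_scene.png

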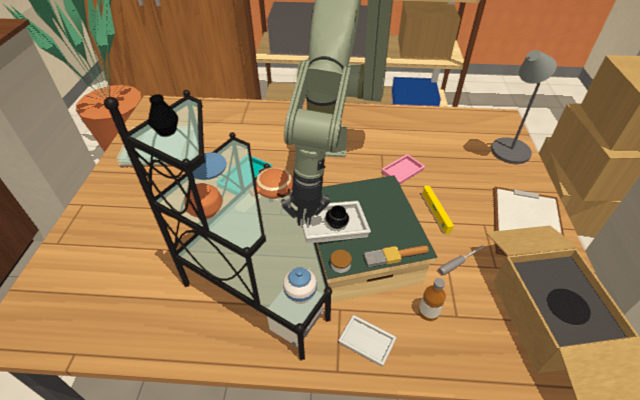

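View pics/d_top.png

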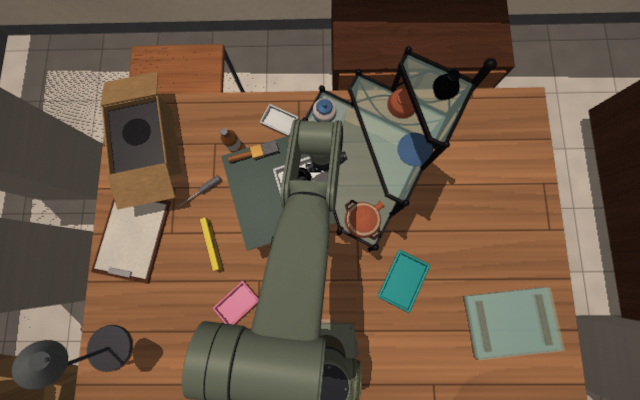

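The wrist view shows the dish front about 25 mm past the lip, square and clear. The top and scene views show the arm well clear of the upper tiers. I'll lower the front on to the lip and release.

Run:
```python
from h import *
h=ctrl.move_l(W(566,25,185.5),rot=pit(YL,-.055),vel=20,threshold=3);rep('lower %s'%h)
ctrl.hold(.2);rep('held')
ctrl.gripper_to(40);rep('open')
s=sensors.read_state();p=inv(s['eef_pos'])
ctrl.move_l(W(566,25,270),rot=down(YL),vel=150)
ctrl.move_l(W(566,-110,360),rot=down(YL),vel=200)
rep('up');look('wrist','e_wrist');look('scene','e_scene')
```

```text
lower True 8.45 [565.9  25.3 185.9] F [0.2 0.4 5.5] g 8.3
held 8.65 [565.9  25.2 185.9] F [-0.1  1.6  5.7] g 8.4
open 9.06 [564.6  25.2 183.8] F [ 0.1 -0.6  0.2] g 40.1
up 10.73 [ 565.6 -109.6  358.8] F [-0.1 -0.3  0.3] g 40.1
```

View pics/e_wrist.png

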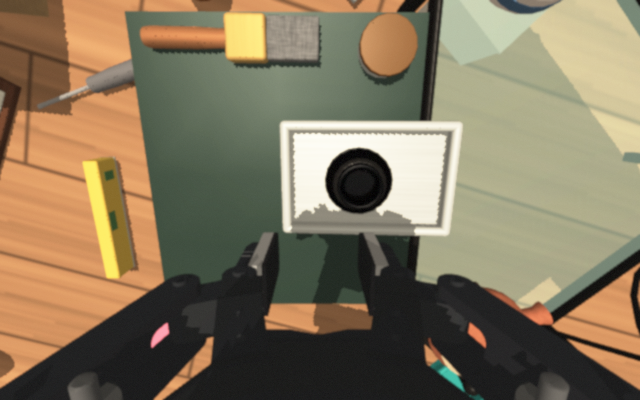

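View pics/e_scene.png

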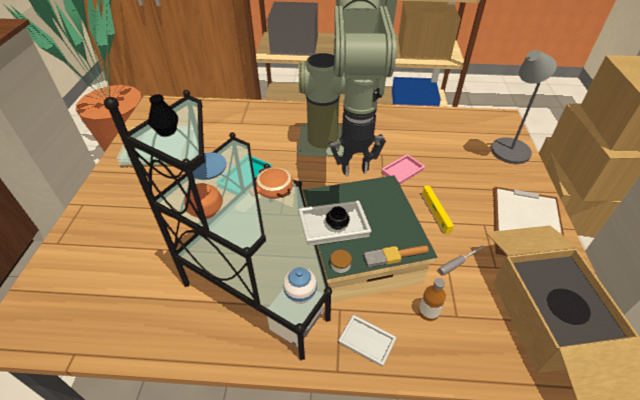

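The front end rests on the lip, with the rim's front corners near (461,123) and (452,235) beyond the lip line at about column 425. The tail is on the felt and the pot is upright. I'll measure the dish pose.

Run:
```python
from meas import *
for tag,roi in [('e_wrist',(268,110,475,245))]:
    r,b,k=dish(tag,rimz=28,roi=roi)
    q=np.c_[b@AX,b@NX-OFF];print(r[1],q.round(1),q.mean(0))
p=np.load('pics/e_wrist_p.npz');c=cam('wrist',(p['pos'],p['rot']))
# separate heights for both ends
r,b,k=dish('e_wrist',rimz=24,roi=(268,110,475,245));print('tail end',np.c_[b@AX,b@NX-OFF].round(1))
r,b,k=dish('e_wrist',rimz=33,roi=(268,110,475,245));print('front end',np.c_[b@AX,b@NX-OFF].round(1))
g=np.load('pics/e_wrist.npy').max(2)
for v in (20,60,90): 
    i=np.where(g[v,405:445]<35)[0]+405;print(v,i.min(),i.max(),inv(ray(c,(i.mean(),v),147)[0]))
print('pot',inv(ray(c,(359,181),196)[0]))
```

```text
(140.96658325195312, 209.05606079101562) [[ 494.  -148.8]
 [ 493.8   60.2]
 [ 634.8   60.4]
 [ 634.9 -148.7]] [564.36741442 -44.24059167]
tail end [[ 492.2 -149.3]
 [ 492.    62.4]
 [ 634.8   62.6]
 [ 635.  -149.2]]
front end [[ 496.2 -148.2]
 [ 496.    57.4]
 [ 634.7   57.6]
 [ 634.9 -148.1]]
20 430 434 [ 7.18540975e+02 -8.55370687e-02  1.47000000e+02]
60 426 430 [ 6.82899225e+02 -5.79556866e-01  1.47000000e+02]
90 423 427 [654.62909148  -0.97140087 147.        ]
pot [570.5749136  -71.75275901 196.        ]
```

```bash
sed -i 's/def dish(tag,/def dish(tag,V=165,S=50,/; s/>165)/>V)/; s/<50)/<S)/' meas.py
python3 - <<'E'
from meas import *
im=np.load('pics/e_wrist.npy');print(im[180,[283,287,300,440,455,462,470]],im[[121,125,232,236],380])
for V,S in((200,40),(185,30)):
  for z in (24,28,33):
    r,b,k=dish('e_wrist',V=V,S=S,rimz=z,roi=(268,110,475,245));q=np.c_[b@AX,b@NX-OFF];print(V,z,np.round(r[1],1),q.round(1).tolist())
E
```

```text
[[238 232 215]
 [239 234 218]
 [251 248 236]
 [227 221 199]
 [223 218 193]
 [180 177 143]
 [179 178 143]] [[193 188 166]
 [252 250 240]
 [140 136 121]
 [ 41  47  40]]
200 24 [ 95.8 154.4] [[517.5, -136.2], [516.6, 18.2], [612.4, 18.8], [613.3, -135.7]]
200 28 [ 94.6 152.4] [[519.0, -135.9], [518.1, 16.6], [612.7, 17.1], [613.6, -135.3]]
200 33 [ 93. 150.] [[520.9, -135.5], [520.0, 14.5], [613.0, 15.0], [613.9, -134.9]]
185 24 [ 93.7 153.5] [[520.7, -136.3], [517.4, 17.2], [611.1, 19.2], [614.4, -134.2]]
185 28 [ 92.5 151.5] [[522.2, -135.9], [518.8, 15.5], [611.3, 17.6], [614.7, -133.9]]
185 33 [ 91. 149.] [[524.0, -135.5], [520.7, 13.5], [611.7, 15.5], [615.0, -133.5]]
```

Run:
```python
from meas import *
p=np.load('pics/e_wrist_p.npz');c=cam('wrist',(p['pos'],p['rot']))
im=np.load('pics/e_wrist.npy');cv2.imwrite('pics/e_crop.png',cv2.resize(im[105:255,265:480,::-1],None,fx=3.5,fy=3.5,interpolation=cv2.INTER_CUBIC))
for uv,z in [((280,122),164),((461,122),173),((452,236),173),((284,233),164)]: print(inv(ray(c,uv,z)[0]).round(1))
```

```text
[ 623.5 -147.9  164. ]
[623.6  27.8 173. ]
[505.3  32.7 173. ]
[ 505.2 -147.6  164. ]
```

View pics/e_crop.png

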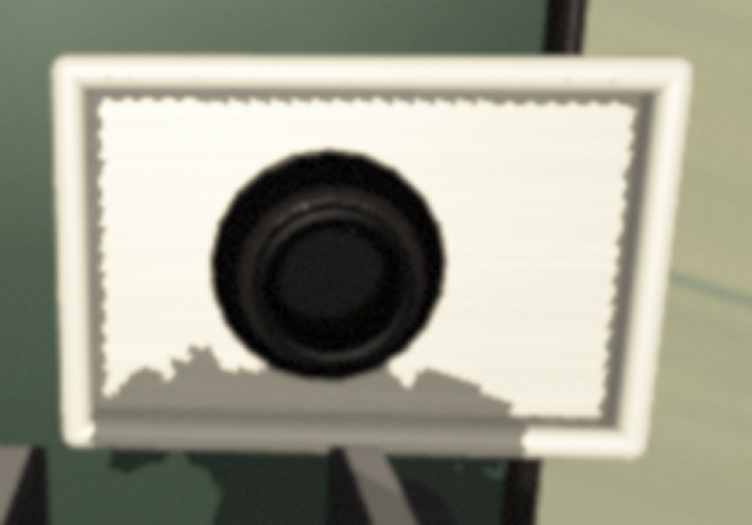

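The front rim's outer edge is at n ≈ +30 and the tail's at ≈ −148. The dish is square and centred within about 2 mm. I'll re-grip at the tail rim and feed it over the lip, raising the tail through the rocking point.

```bash
cat >> h.py <<'E'
def tail(al,nt,zt,phi,up=36.9): # nt: n of tail bottom edge, zt rel. lip top, phi nose-up
    p=W(al,nt-up*np.sin(phi),148+zt+up*np.cos(phi));return p,pit(YL,-phi)
E
python3 - <<'E'
from h import *
AL=564.5
ctrl.gripper_to(26,force=35)
p,R=tail(AL,-142,60,.05);ctrl.move_ptp(p,R);rep('above')
p,R=tail(AL,-142,-7.5,.05);h=ctrl.move_l(p,rot=R,vel=80,threshold=6);rep('down %s'%h)
look('wrist','f_wrist')
if not h:
    ctrl.gripper_to(0,force=35);rep('closed');look('wrist','f2_wrist')
E
```

```text
above 11.68 [ 565.  -143.7  245.5] F [ 0.6 -0.2  0.5] g 26.2
down False 12.67 [ 565.  -143.8  177.9] F [ 0.3  0.8 -0.4] g 26.0
closed 13.0 [ 565.  -143.9  178.2] F [-0.7  0.3  2.6] g 8.1
```

View pics/f2_wrist.png

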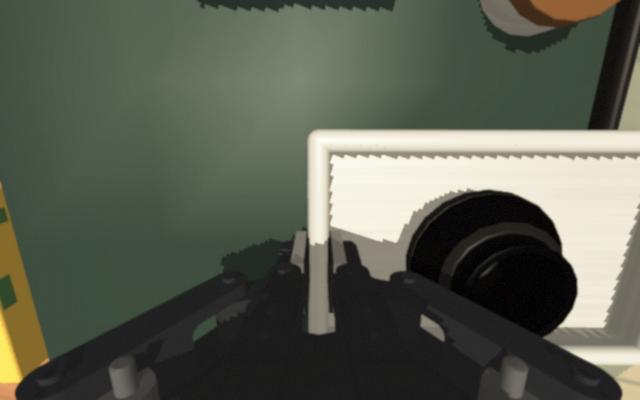

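The tail rim is clamped between the pads at (318,290), and the pot is clear. I'll feed it in up to the balance point.

Run:
```python
from h import *
AL=564.8
for d,zt,phi in [(140,-7,.052),(120,-6.5,.055),(100,-5,.05)]:
    p,R=tail(AL,-d,zt,phi);h=ctrl.move_l(p,rot=R,vel=40,threshold=12);rep('%d %s'%(d,h))
    if h: break
look('scene','g_scene');look('wrist','g_wrist')
```

```text
140 False 13.3 [ 565.  -142.6  178.2] F [-2.2  4.5  4.2] g 8.5
120 False 13.95 [ 564.8 -122.   178.3] F [-1.4  3.2  1.4] g 8.5
100 False 14.61 [ 564.5 -100.9  179.6] F [-0.9 -0.5 -1.4] g 8.5
```

View pics/g_scene.png

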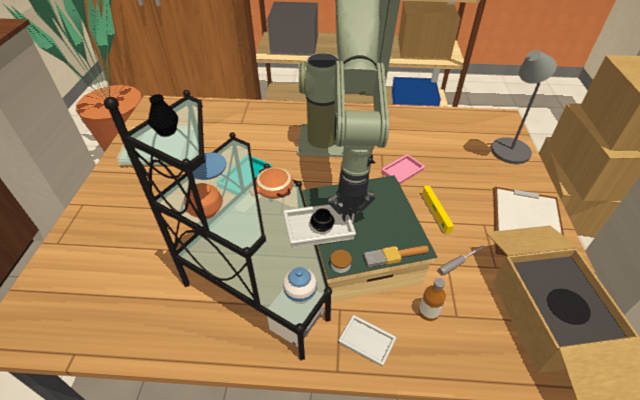

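View pics/g_wrist.png

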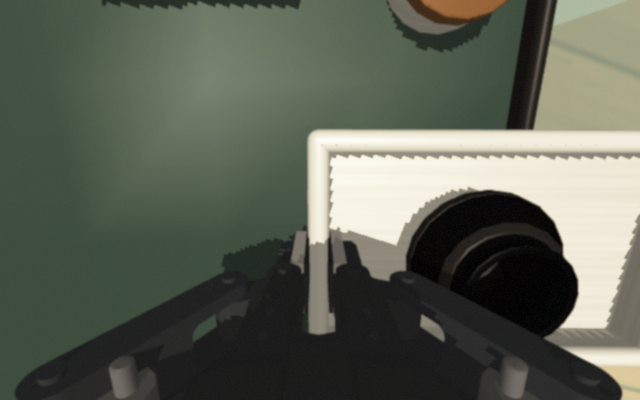

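Run:
```python
from h import *
AL=564.8
for d,zt,phi in [(92,0,.0),(82,8,-.08),(60,7,-.085),(40,5,-.075),(20,4,-.07)]:
    p,R=tail(AL,-d,zt,phi);h=ctrl.move_l(p,rot=R,vel=35,threshold=12);rep('%d %s'%(d,h))
    if h: break
look('scene','i_scene');look('wrist','i_wrist')
```

```text
92 False 15.18 [565.2 -91.6 185.3] F [ 0.1  1.4 -0.1] g 8.3
82 False 15.76 [565.  -78.3 192.8] F [ 0.7 -1.4  0.2] g 8.6
60 False 16.54 [564.4 -55.8 191.2] F [ 0.4 -1.9 -3.4] g 8.3
40 False 17.26 [564.8 -36.5 189.8] F [ 1.  -2.3 -3.2] g 8.2
20 False 17.98 [564.8 -16.6 188.8] F [ 0.4 -1.5 -4. ] g 8.3
```

View pics/i_scene.png

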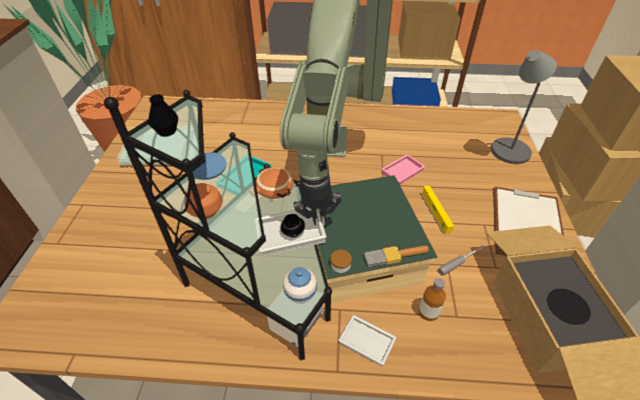

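View pics/i_wrist.png

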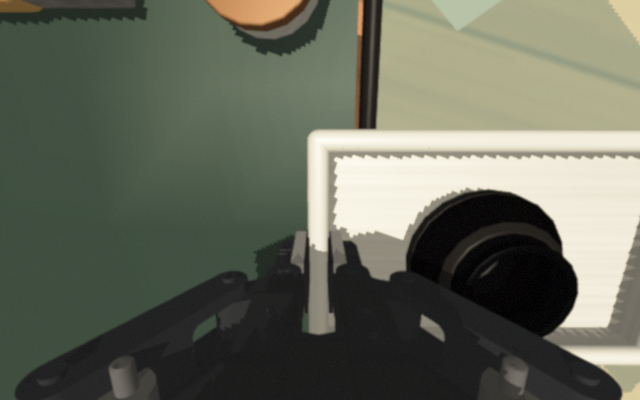

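Run:
```python
from h import *
AL=564.8
for d,zt,phi,v,th in [(0,3.5,-.065,35,12),(-20,3,-.06,35,12),(-20,-6.5,-.005,15,8)]:
    p,R=tail(AL,-d,zt,phi);h=ctrl.move_l(p,rot=R,vel=v,threshold=th);rep('%d %s'%(d,h))
    if h: break
look('scene','j_scene');look('wrist','j_wrist')
```

```text
0 False 18.79 [564.8   3.2 188.3] F [ 0.7 -1.  -2.7] g 8.3
-20 False 19.51 [564.8  23.1 187.8] F [ 0.7 -1.2 -2.8] g 8.3
-20 False 20.3 [564.8  19.8 178.4] F [ 0.5  0.1 -2.5] g 8.3
```

View pics/j_scene.png

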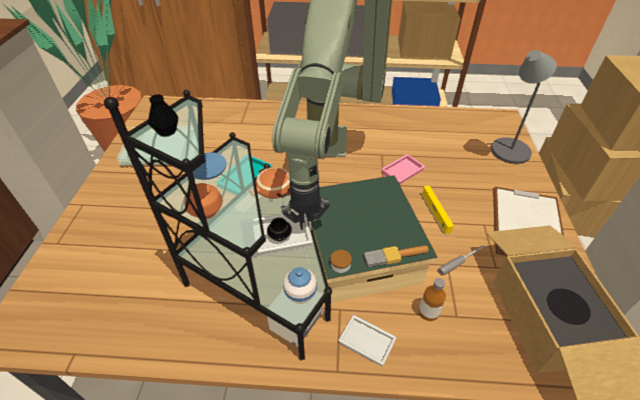

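View pics/j_wrist.png

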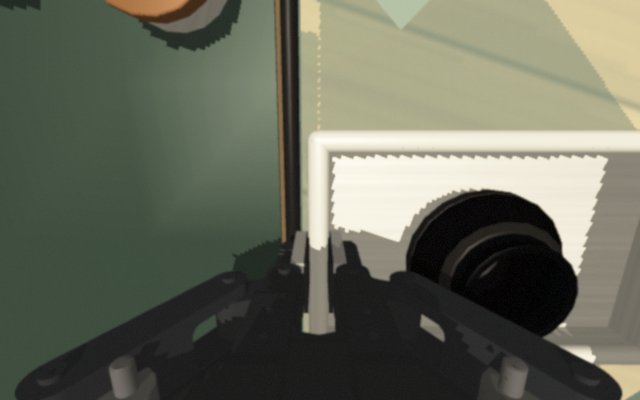

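The tail rim's left edge at column 308 is inside the lip's edge at about 299. I'll lower the last 1–2 mm, release, retreat and check.

Run:
```python
from h import *
p,R=tail(564.8,20,-8.5,0);h=ctrl.move_l(p,rot=R,vel=10,threshold=4);rep('set %s'%h)
ctrl.gripper_to(24);rep('open')
ctrl.move_l(W(564.8,20,260),rot=R,vel=100)
ctrl.move_l(W(545,-60,400),rot=R,vel=200);ctrl.hold(.3)
rep('up');look('wrist','k_wrist');look('scene','k_scene')
```

```text
set True 20.61 [564.7  19.7 178.2] F [0.4 0.  4.9] g 8.5
open 20.91 [563.1  19.  175.9] F [-0. -0. -0.] g 24.0
up 23.16 [544.8 -59.6 398.9] F [0.5 0.3 0.2] g 24.1
```

View pics/k_wrist.png

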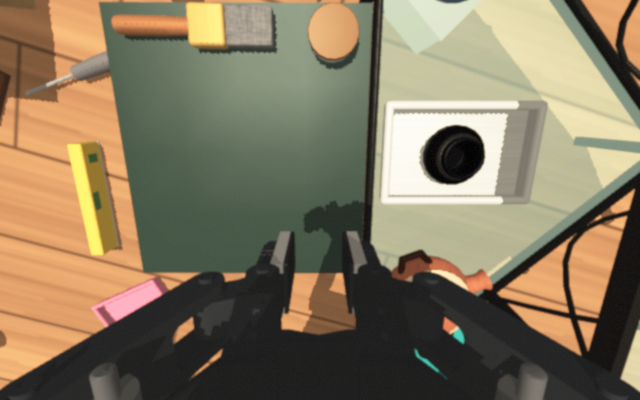

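View pics/k_scene.png

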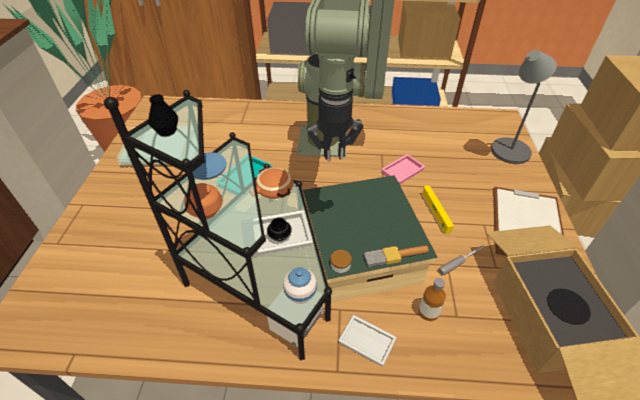

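Run:
```python
from h import *
p=np.load('pics/k_wrist_p.npz');c=cam('wrist',(p['pos'],p['rot']))
for uv in [(386,101),(546,102),(530,204),(381,204)]: print(inv(ray(c,uv,164)[0]).round(1))
g=np.load('pics/k_wrist.npy').max(2)
for v in (60,100,150,190):
    i=np.where(g[v,355:385]<35)[0]+355;print('lip',v,i.min(),i.max(),inv(ray(c,(i.mean(),v),147)[0]).round(1))
print('pot',inv(ray(c,(455,154),196)[0]).round(1))
P=cloud(c,np.load('pics/k_wrist_d.npy'))
def box(u0,u1,v0,v1): return np.median(P[v0:v1,u0:u1,2]).round(1)
print('floor z L,R,top,bot',box(395,415,120,190),box(500,520,120,190),box(430,500,112,120),box(430,500,190,196))
print('rim z',box(384,388,120,190),box(430,500,102,106),box(430,500,199,202))
print('lip ends wrist fB',inv(ray(c,(371,268),155)[0]).round(1))
```

```text
[624.   14.6 164. ]
[622.8 191.  164. ]
[505.3 194.8 164. ]
[505.5  15.4 164. ]
lip 60 372 373 [6.684e+02 6.000e-01 1.470e+02]
lip 100 370 372 [625.8   0.8 147. ]
lip 150 368 369 [5.683e+02 3.000e-01 1.470e+02]
lip 190 366 367 [518.6  -0.  147. ]
pot [569.8  83.1 196. ]
floor z L,R,top,bot 141.9 141.9 141.9 142.0
rim z 165.1 165.7 165.6
lip ends wrist fB [415.1   8.9 155. ]
```

Run:
```python
from h import *
ctrl.finish_job();print(sensors.read_state()['t'])
```

```text
the job is handed in; nothing more can be done
the job is handed in; nothing more can be done
```

The dish is flat on the lowest glass tier with the pot upright in it. I let go, moved the arm clear and handed the job in at about 23 s; no verdict is reported.

**What I did:** I gripped the front rim, lifted it and squared the dish. I set the front end about 25 mm past the lip with the tail still on the felt, and released it. Then I gripped the tail rim and fed the dish over the lip, raising the tail as it rocked. I lowered it on to the glass at about 5 N. The wrist force stayed under about 7 N whenever I read it, which was after each move.

**Last checks (wrist camera):**

| Check | Measured | Limit |
|---|---|---|
| Back bottom edge inside the lip's middle line | about 20 mm | 3 to 42 mm |
| Angle to the lip | about 0.01 rad | 0.14 rad |
| Dish floor height at four places (level) | 141.9–142.0 mm | tilt 0.03 rad |
| Offset from the lip's middle | about 2 mm | 30 mm |
| Pot from the dish's centre | about 22 mm | 45 mm |

The canteen, jar, brush and tin looked unmoved in the last picture, but I did not measure them.

**Checks that failed or disagreed:**
- **Lip's middle:** the views disagreed by about 10 mm on where it is, so the centring is only good to that.
- **Dish outline:** the automatic colour mask failed once the dish was over the glass, so I picked the rim corners by eye after that.
- **Floor height:** it read about 2 mm lower than expected, which is within the calibration.

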